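Ease open a stuck display panel with a wedge and hold it

ROBOT

A 6-joint arm with a two-finger parallel gripper is mounted at the origin on the work surface. World frame = base frame: x ahead of the robot, y to its left, z up, the work surface at z = 0. Lengths are in mm, angles in rad, forces in N, time in s.
With the tool pointing down it reaches from about 275 to 775 mm from the base axis. Payload 14.6 kg.
Tool frame: the origin (TCP) lies midway between the tips of the shut fingers; the grasp point (between the pads) lies 19 mm behind it (robot.grip_point_offset is the z of the grasp point in the tool frame, in mm); z points along the fingers, y is the line along which they close (so a half turn about z gives the same grasp; the last joint's range is limited). The gripper opens to 85 mm and grips with 20 to 120 N. Pads are 22 mm wide; open, the fingers measure 114 mm over their backs; the gripper's body (76 mm by 85 mm) begins 54 mm behind the grasp point. The pads swing forward as they close: fully open they stand 13 mm farther back than shut.
Start: joints at [-1.34, 0.263, -0.048, 1.259, 0, 1.415], TCP at [197.552, -486.417, 231.278] pointing down, gripper open.
Joint ranges: [-2.65, 2.65], [-0.89, 1.7], [-1.18, 1.37], [-2.13, 2.11], [-1.35, 1.29], [-3.14, 3.14]. Speed limits (rad/s): [1.89, 1.89, 2.57, 2.79, 3.14, 3.14].

INTERFACE

Orientations are given as [roll, pitch, yaw] about the fixed x, y, z axes, in that order (R = Rz(yaw) Ry(pitch) Rx(roll)).
In Python, from plant import robot, imaging, workorder gives the robot as it stands.
- The arm moves only by the tool send_rows, never from a script. Its argument "motion" is a list of rows, each a list of 7 numbers: the shift along the tool's x, y, z in mm, then the turn, a rotation vector about the tool's x, y, z in rad, then the closure, from 0 (fully open) to 1 (shut). In form: [[tx, ty, tz, ax, ay, az, claw], ...]. A call has 1 to 8 rows; each row is the pose to reach, as a shift and turn from the pose commanded when the call began, along the tool's axes at that moment; what a row does not reach only later rows make up. A row lasts 1/12 s, in which the tool goes at most 41.7 mm and 7.16 degrees, less where a joint would pass 70% of its speed; a pose out of reach is approached as far as the arm can. A call with a gripper value outside its range is refused whole. The fingers move at their own pace and stop on an object; "squeeze" is the grip in N (left out, the last holds). Time passes only in rows, so rows that repeat a pose let the fingers close. It gives the time, the measured TCP pose, the force, the opening and the grip force at its end, in the units of the state.
- robot.state(): the state, without advancing time (a new reading comes with each control period).
- imaging.grab_frame(name): name is "side" or "top"; returns the picture (400x640x3 uint8, red, green, blue); there is no depth.
- imaging.camera_model(name): a dict with "fx", "fy", "cx", "cy" (pixels), "dist" ([k1, k2, p1, p2, k3] as OpenCV has them; the pictures are not rectified), "eye" and "attitude" of the camera in the world. Camera axes: x right, y down, z forward; pixel columns grow to the right and rows downward; lengths in mm; the calibration is good to about 2 mm. A picture is of the moment at which its call begins. camera_model takes no time and is no camera call.
- workorder.close_job(): hands the job in; it is judged then, once.
The state is a dict: "clock": time; "joints": joint angles; "dq": joint speeds; "joint_efforts": joint torques, N m; "ee_pos": TCP position; "tcp_rot": TCP orientation; "wrist_force": force on the tool from outside, world axes, zero at the start; "moment": the same for the moment, N m; "finger_gap": opening from 0.0 (shut) to 1.0 (fully open); "grasp_force": force on a finger pad.
Only numpy, scipy, OpenCV 4.12 (cv2) and the standard library are available. Lean on these libraries where they do the work, as an engineer would, in place of code of your own. Each camera call takes 0.05 s, during which the arm holds its last target. There are 200 camera calls.

TASK

Give the stuck display panel a short squirt first: press the red cap of the cleaner can all the way down, then let it come fully back up. Then slide the orange wedge flat along the bench, thin end first, under the front edge of the panel's black cover until that edge is lifted about 4 mm clear of its base, and finish while still holding the wedge there with the fingers, the cover resting on it. Let only the wedge touch the cover, never raise the edge more than 10 mm, and leave the solder spool, glue bottle and loose display module where they are.

Things in the scene. Friction and masses are not known exactly. Their poses are not given: they have to be found in the camera images.
- case: Base frame of the display panel, fixed on the bench: two aluminium side rails (22 mm wide) and a rear bar, 170 mm deep (x), 240 wide (y), 8 high, with no floor. Its front is open: a mouth 196 mm wide, 140 deep to the rear bar. Origin: centre of its footprint, on the bench; x points from the open front (x = -85 mm) to the hinged rear.
- cover: Black cover with a green board and three white digits, 170 x 240 x 16 mm (25 over the digits), 0.5 to 0.9 kg, lying on the base frame, underside 8 mm above the bench; hinged along its lower rear edge, held shut by its weight alone, front edge rises. Origin: middle of its lower front edge; x to the rear, hinge line at x = 170 mm.
- cover_lip (a point): Middle of the lower front edge of the cover (170 mm in front of the hinge); 8 mm above the bench when shut.
- wedge: Loose orange wedge, 26 mm wide, 90 g, lying flat. Rear: grip block 30 long (x), 26 wide (y), 45 high. From its front face (x = 15 mm) the nose's top slopes from 18 mm high to 4 mm at the thin tip (x = 85 mm): 1 in 5. Origin: centre of the block's underside; x to the tip. It meets the cover's edge with its tip 20 mm under, lifts it 4 mm at 40 mm under.
- wedge_tip (a point): Middle of the lower edge of the wedge's thin tip, 85 mm in front of the wedge's origin.
- can: Blue and white cleaner can, 58 mm across, held upright in a dark steel clamp (foot 84 mm across) and fixed to the bench beside the panel's front left corner; total height 199 mm with the cap. Origin: centre of its underside; its x axis is the way the nozzle points.
- cap (a joint): How far the red sprung cap of the can is pressed down, m: 0 is up, 0.008 is all the way down. It takes 1.7 N to start and 6 N to hold it down, and springs back by itself.
- cap_top (a point): Centre of the flat top of the red cap (30 mm across), 199 mm above the bench when up; press it straight down.
- spool: Solder spool standing upright, 54 mm across, 40 mm high, black flanges; bystander. Origin: centre of its underside.
- glue: White glue bottle with a pointed spout, 40 mm across, 105 mm high, standing; bystander. Origin: centre of its underside.
- module: Loose display module, green board with one white digit, 95 x 60 x 14 mm, lying flat; bystander. Origin: centre of its underside.

How it is judged (in metres and radians):
On the way, in this order (a step that is already met when the one before it is completed fails the run):
1. the red cap is pressed fully down while the cover is still shut (value of joint cap above 0.0065 m and z of cover_lip in the frame of case below 0.009 m), for 0.15 s.
2. the cap has come back up, the cover still shut (value of joint cap below 0.001 m and z of cover_lip in the frame of case below 0.009 m), for 0.1 s.
At the end, for the whole second after the job is handed in: Ends holding: the cover's front edge is 2 to 6 mm higher than shut, resting on the wedge (over 0.8 N) and not on the robot; fingers press on the wedge with over 1 N; the wedge is still and flat on the bench (under 6 mm up, 0.1 rad); the cap is up (z of cover_lip in the frame of case between 0.01 and 0.014 m and contact force between wedge and cover above 0.8 N and contact force between the fingers and wedge above 1 N and contact force between each of the arm, the fingers and cover below 0.3 N and height (world z) of wedge below 0.006 m and angle between wedge's own z axis and vertical below 0.1 rad and linear speed of wedge below 0.01 m/s and value of joint cap below 0.001 m); the arm keeps its last pose, push and grip.
It fails at once if the cover's front edge is raised more than 10 mm (z of cover_lip in the frame of case above 0.018 m).
It fails at once if the robot itself touches the cover (contact force between any of the arm, the fingers and cover above 2 N).
It fails at once if a bystander is moved by more than 20 mm (distance of any of spool, glue, module from where it was at the start of the episode above 0.02 m).
It also fails if it takes over 48 s, if anything falls off the work surface, if the arm or the gripper's body presses on something with over 40 N, if the wrist force passes 120 N, or if a joint passes its speed limit or range.

## Working session

There is one attempt and no reset: what is moved stays moved. The work goes in short steps, Python scripts to look and compute and a tool call to move; the robot and the scene stay as the last step left them, time stands still between calls to the robot, and variables do not carry over. Pictures are saved under pics/ and viewed, at most 10 in all, crops included, and the job is handed in when it is done.

Besides the shell and the picture viewer there is one more tool, called after ">>>" by a JSON object that holds its "fn" and its "kwargs", one argument or row to a line. send_rows: Moves the arm, as the interface text tells. Its arguments: {"type":"object","properties":{"motion":{"type":"array"},"squeeze":{"type":"number"}},"required":["motion"]}

```bash
mkdir -p pics; python3 - <<'E'
from plant import robot, imaging
import cv2
print(robot.state())
for n in("side","top"):
    cv2.imwrite(f"pics/{n}0.png",cv2.cvtColor(imaging.grab_frame(n),cv2.COLOR_RGB2BGR)); print(imaging.camera_model(n))
E
```

```text
{'clock': 0.0, 'joints': array([-1.34029907e+00,  2.63516151e-01, -4.88898271e-02,  1.25942497e+00,
        8.49039109e-06,  1.41548927e+00]), 'dq': array([ 0.00118968,  0.00105553, -0.0006781 ,  0.0001356 , -0.00052844,
        0.00029229]), 'joint_efforts': array([-1.32346333e-03, -6.37604713e+01,  3.84562790e+01,  1.37292361e-02,
       -5.78700019e-05,  4.94160105e-06]), 'ee_pos': array([ 197.49305698, -486.15385223,  230.84590759]), 'tcp_rot': array([-3.14057180e+00, -1.68426856e-04,  3.85804222e-01]), 'wrist_force': array([-0.36741616, -0.29660799,  0.35986975]), 'moment': array([-0.01723802,  0.05407677,  0.01732109]), 'grasp_force': 0.0, 'finger_gap': 1.0010990953752097}
{'fx': 516.1751279572942, 'fy': 516.1751279572942, 'cx': 317.02143830583196, 'cy': 205.99903421937762, 'dist': array([-0.16214794,  0.        ,  0.        ,  0.        ,  0.        ]), 'eye': array([500.44773172, 905.87375252, 965.8696441 ]), 'attitude': array([-2.26372392, -0.00501125, -3.07255771])}
{'fx': 520.2723676987774, 'fy': 520.2723676987774, 'cx': 328.7786149116415, 'cy': 195.2552042608106, 'dist': array([-0.09493199,  0.        ,  0.        ,  0.        ,  0.        ]), 'eye': array([ 497.41376988,  -63.92883156, 1210.17815837]), 'attitude': array([-3.06332201, -0.00704195, -1.54856498])}
```

View pics/top0.png

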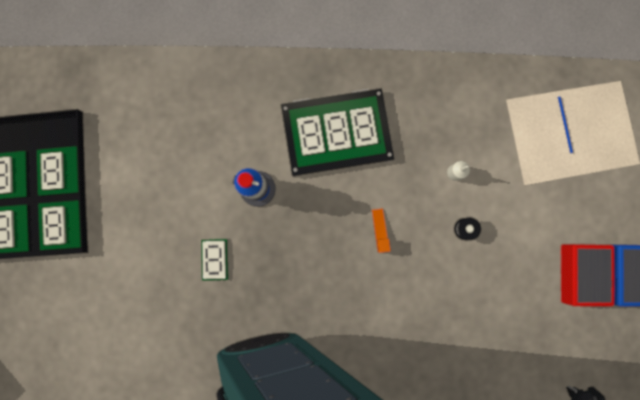

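View pics/side0.png

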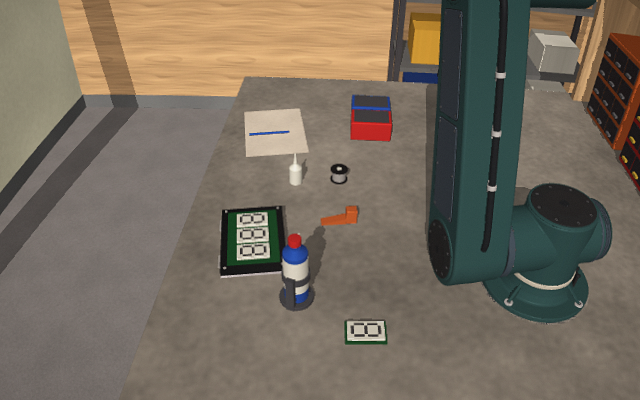

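The top view shows the panel at about (337,132), the red cap at (245,180), the wedge from (379,210) at the tip to (384,250) at the block, the glue at (459,170), the spool at (467,228) and the module at (214,259). The side view shows the cap at (294,240) and the wedge at (340,217). I'll enlarge both around the panel and wedge.

```bash
cat > h.py <<'E'
import numpy as np, cv2
from scipy.spatial.transform import Rotation as R
from plant import robot, imaging
def ray(n,uv):
    m=imaging.camera_model(n);K=np.array([[m['fx'],0,m['cx']],[0,m['fy'],m['cy']],[0,0,1]])
    p=cv2.undistortPoints(np.array([[uv]],float),K,m['dist'])[0,0]
    return m['eye'],R.from_euler('xyz',m['attitude']).apply([p[0],p[1],1])
def at(n,uv,z):
    e,d=ray(n,uv);return (e+d*(z-e[2])/d[2]).round(1)
def tri(a,b):
    (e,d),(f,g)=ray('top',a),ray('side',b)
    s=np.linalg.lstsq(np.c_[d,-g],f-e,rcond=None)[0];p,q=e+d*s[0],f+g*s[1]
    return ((p+q)/2).round(1),np.linalg.norm(p-q).round(1)
def proj(n,P):
    m=imaging.camera_model(n);K=np.array([[m['fx'],0,m['cx']],[0,m['fy'],m['cy']],[0,0,1]])
    c=R.from_euler('xyz',m['attitude']).inv().apply(np.atleast_2d(P)-m['eye'])
    return cv2.projectPoints(c,np.zeros(3),np.zeros(3),K,m['dist'])[0][:,0]
def crop(src,x,y,w,h,s,out):
    i=cv2.imread(src)[y:y+h,x:x+w];cv2.imwrite(out,cv2.resize(i,None,fx=s,fy=s,interpolation=cv2.INTER_CUBIC))
E
python3 -c "
from h import *
crop('pics/top0.png',225,80,200,180,4,'/tmp/a.png')
crop('pics/top0.png',225,80,190,150,4,'pics/t1.png');crop('pics/side0.png',210,195,160,120,5,'pics/s1.png')
crop('pics/top0.png',225,80,195,145,4,'pics/t1.png')
crop('pics/top0.png',225,85,180,75+75,4,'pics/t1.png')
crop('pics/top0.png',228,85,200,175,3.4,'pics/t1.png')"
```

```text
(no output)
```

View pics/t1.png

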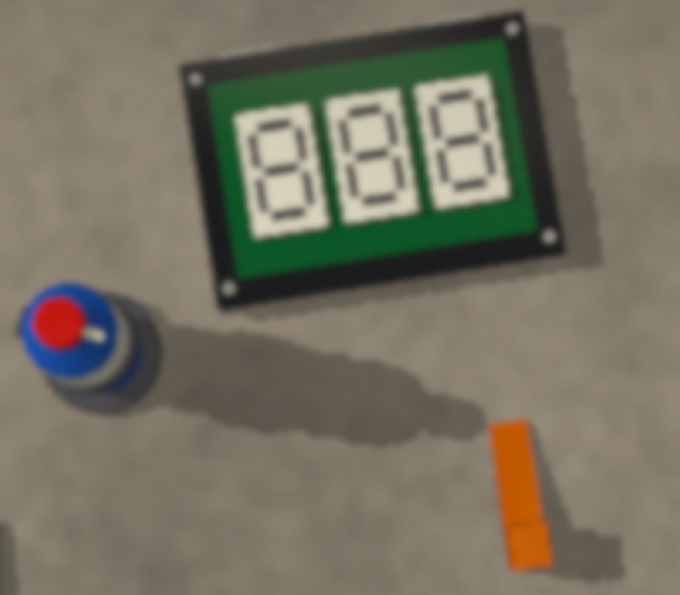

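View pics/s1.png

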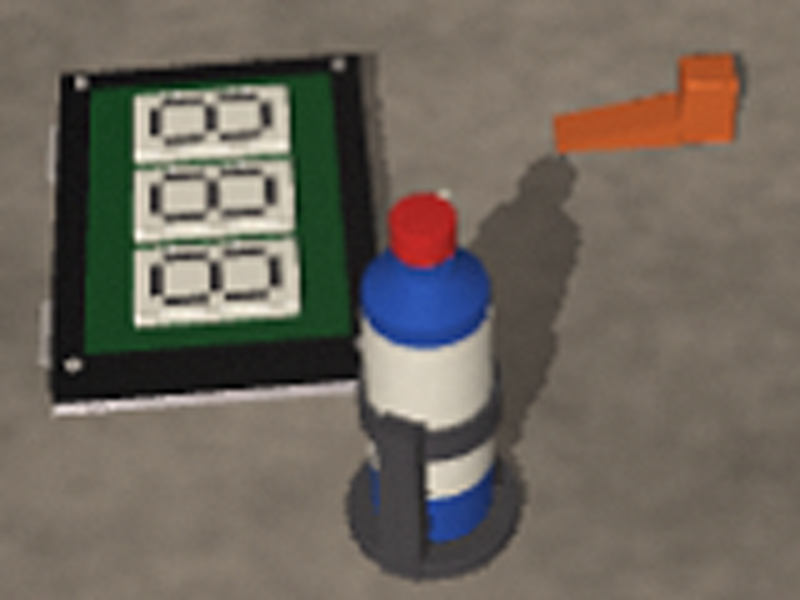

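In the top crop the cap centre is at (58,322). The cover's top corners are at (222,307), (563,252), (182,65) and (522,14). The wedge tip edge runs from (489,423) to (528,421) and its block top is at (506..551, 521..570). The side crop shows the cap top at (423,208).

```bash
python3 - <<'E'
from h import *
T=lambda x,y:((x+.5)/3.4-.5+228,(y+.5)/3.4-.5+85); S=lambda x,y:((x+.5)/5-.5+210,(y+.5)/5-.5+195)
print('cap',at('top',T(58,322),199),at('side',S(423,208),199),tri(T(58,322),S(423,208)))
c=np.array([at('top',T(*p),24) for p in [(222,307),(563,252),(182,65),(522,14)]]);print('cover',c)
s=np.array([at('side',S(*p),24) for p in [(358,378),(374,55),(54,400),(62,75)]]);print('cover side',s)
w=np.array([at('top',T(*p),4) for p in [(489,423),(528,421)]]);b=np.array([at('top',T(*p),45) for p in [(506,524),(545,521),(551,566),(512,570)]])
print('tip',w,w.mean(0),'blk',b,b.mean(0),tri(T(508.5,422),S(556,119)))
print('blk side',np.array([at('side',S(*p),45) for p in [(682,56),(735,55),(739,85),(681,84)]]).mean(0))
print('tip side',[at('side',S(*p),0) for p in [(560,152)]],[at('side',S(*p),4) for p in [(556,119),(557,137)]])
for n,d in(('front',c[1]-c[0]),('left',c[2]-c[0]),('right',c[3]-c[1]),('wedge',w.mean(0)-b.mean(0))):print(n,np.degrees(np.arctan2(d[1],d[0])),np.linalg.norm(d))
E
```

```text
cap [604.3  95.9 199. ] [602.7  90.4 199. ] (array([603. ,  95.2, 203.5]), np.float64(1.7))
cover [[ 635.5   13.    24. ]
 [ 678.4 -216.9   24. ]
 [ 801.5   45.2   24. ]
 [ 843.1 -187.1   24. ]]
cover side [[ 645.7   30.2   24. ]
 [ 667.1 -221.    24. ]
 [ 794.4   57.2   24. ]
 [ 842.4 -189.9   24. ]]
tip [[ 562.3 -170.2    4. ]
 [ 564.2 -196.9    4. ]] [ 563.25 -183.55    4.  ] blk [[ 493.8 -178.9   45. ]
 [ 496.3 -204.6   45. ]
 [ 466.9 -209.    45. ]
 [ 463.7 -183.4   45. ]] [ 480.175 -193.975   45.   ] (array([ 561.5, -182.4,   16. ]), np.float64(2.3))
blk side [ 476.15 -196.9    45.  ]
tip side [array([ 557.3, -172.7,    0. ])] [array([ 561.1, -196.1,    4. ]), array([ 559.5, -180.8,    4. ])]
front -79.43000877917292 233.86838178770554
left 10.977671181717755 169.09417494402342
right 10.255857410420825 167.37422143209514
wedge 7.152602181875254 93.22626373506554
```

>>> {"fn": "send_rows", "kwargs": {
  "motion": [
    [40,-26,-20,0,0,0,1],
    [80,-52,-20,0,0,0.05,1],
    [118,-77,-20,0,0,0.1,1],
    [155,-100,-20,0,0,0.15,1],
    [190,-123,-20,0,0,0.2,1],
    [225,-146,-20,0,0,0.26,1],
    [260,-168,-20,0,0,0.26,1],
    [297,-193,-20,0,0,0.26,1]
  ],
  "squeeze": 40
}}

```text
clock: 0.77
ee_pos: [387.0, -213.9, 251.3]
tcp_rot: [3.142, -0.0, 0.125]
wrist_force: [1.2, -1.4, -0.4]
finger_gap: -0.002
grasp_force: 0.0
```

>>> {"fn": "send_rows", "kwargs": {
  "motion": [
    [28,-30,5,0,0,0,1],
    [56,-61,10,0,0,0,1],
    [83,-92,15,0,0,0,1],
    [111,-123,20,0,0,0,1],
    [139,-154,20,0,0,0,1],
    [167,-184,20,0,0,0,1],
    [195,-215,20,0,0,0,1],
    [220,-243,20,0,0,0,1]
  ]
}}

```text
clock: 1.43
ee_pos: [575.0, 55.3, 230.9]
tcp_rot: [-3.141, 0.0, 0.126]
wrist_force: [0.7, -1.4, 0.9]
finger_gap: -0.002
grasp_force: 0.0
```

>>> {"fn": "send_rows", "kwargs": {
  "motion": [
    [18,-20,8,0,0,0,1],
    [18,-20,20,0,0,0,1],
    [18,-20,20,0,0,0,1],
    [18,-20,20,0,0,0,1]
  ]
}}

```text
clock: 1.77
ee_pos: [589.0, 74.9, 210.7]
tcp_rot: [-3.141, 0.002, 0.126]
wrist_force: [1.0, 0.7, -0.0]
finger_gap: 0.002
grasp_force: 0.0
```

```bash
python3 - <<'E'
from h import *
for n in("side","top"): cv2.imwrite(f"pics/{n}1.png",cv2.cvtColor(imaging.grab_frame(n),cv2.COLOR_RGB2BGR))
a=cv2.imread('pics/side1.png')[160:310,220:380];b=cv2.imread('pics/top1.png')[120:270,180:340]
i=np.hstack([cv2.resize(k,None,fx=2.5,fy=2.5,interpolation=2) for k in(a,b)]);cv2.imwrite('pics/c1.png',i)
s=robot.state();print(s['joints'].round(2),s['ee_pos'])
E
```

```text
[-0.01  0.39  0.09  1.27 -0.    3.  ] [589.31895684  74.28137021 211.89775699]
```

View pics/c1.png

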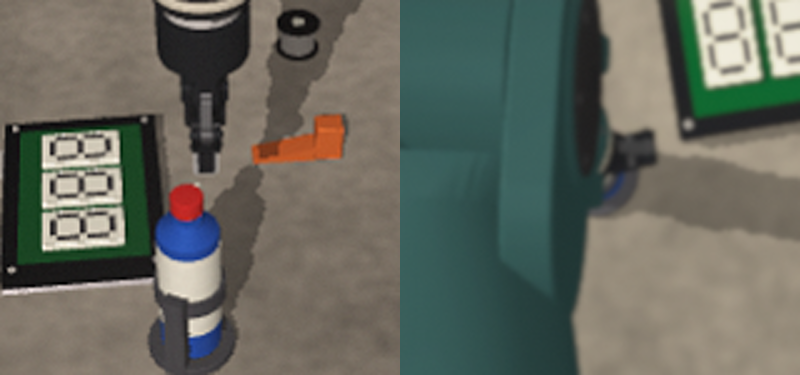

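The side half shows the shut fingertips about 25 mm to the right of and beyond the cap, well above it. That agrees with the computed offset.

>>> {"fn": "send_rows", "kwargs": {
  "motion": [
    [8,-10,0,0,0,0,1],
    [16,-19,0,0,0,0,1],
    [16,-19,4,0,0,0,1],
    [16,-19,7,0,0,0,1],
    [16,-19,7,0,0,0,1],
    [16,-19,7,0,0,0,1]
  ]
}}

```text
clock: 2.37
ee_pos: [602.8, 95.7, 204.0]
tcp_rot: [-3.142, 0.001, 0.126]
wrist_force: [-0.3, 0.8, 0.0]
finger_gap: -0.003
grasp_force: 0.0
```

>>> {"fn": "send_rows", "kwargs": {
  "motion": [
    [0,0,2,0,0,0,1],
    [0,0,4,0,0,0,1],
    [0,0,6,0,0,0,1],
    [0,0,8,0,0,0,1],
    [0,0,8,0,0,0,1],
    [0,0,8,0,0,0,1]
  ]
}}

```text
clock: 2.87
ee_pos: [603.0, 95.7, 196.4]
tcp_rot: [3.141, -0.0, 0.126]
wrist_force: [-1.6, -0.7, 2.7]
finger_gap: -0.001
grasp_force: 1.5
```

Contact. Press down gently.

>>> {"fn": "send_rows", "kwargs": {
  "motion": [
    [0,0,2,0,0,0,1],
    [0,0,4,0,0,0,1],
    [0,0,6,0,0,0,1],
    [0,0,6,0,0,0,1],
    [0,0,6,0,0,0,1],
    [0,0,6,0,0,0,1]
  ]
}}

```text
clock: 3.37
ee_pos: [603.1, 95.7, 190.9]
tcp_rot: [3.141, -0.001, 0.126]
wrist_force: [-3.8, -2.0, 11.3]
finger_gap: 0.001
grasp_force: 6.1
```

```bash
python3 - <<'E'
from h import *
s=robot.state();print(s['ee_pos'],s['wrist_force'])
E
```

```text
[603.12605167  95.69486196 190.94551446] [-3.75544305 -1.97256597 11.34886609]
```

>>> {"fn": "send_rows", "kwargs": {
  "motion": [
    [0,0,1,0,0,0,1],
    [0,0,1,0,0,0,1],
    [0,0,1,0,0,0,1],
    [0,0,1,0,0,0,1]
  ]
}}

```text
clock: 3.7
ee_pos: [603.2, 95.7, 190.8]
tcp_rot: [3.141, -0.002, 0.126]
wrist_force: [-6.9, -1.5, 21.0]
finger_gap: 0.002
grasp_force: 10.7
```

>>> {"fn": "send_rows", "kwargs": {
  "motion": [
    [0,0,-4,0,0,0,1],
    [0,0,-10,0,0,0,1],
    [0,0,-20,0,0,0,1],
    [0,0,-30,0,0,0,1],
    [0,0,-30,0,0,0,1],
    [0,0,-30,0,0,0,1]
  ]
}}

```text
clock: 4.2
ee_pos: [603.2, 95.9, 219.1]
tcp_rot: [-3.141, -0.0, 0.126]
wrist_force: [-0.7, 0.9, -0.6]
finger_gap: -0.001
grasp_force: 0.0
```

>>> {"fn": "send_rows", "kwargs": {
  "motion": [
    [-20,34,0,0,0,0,0.8],
    [-40,68,0,0,0,0,0.5],
    [-60,102,0,0,0,0,0],
    [-80,136,0,0,0,0,0],
    [-100,170,15,0,0,0,0],
    [-120,204,30,0,0,0,0],
    [-140,238,40,0,0,0,0],
    [-160,272,50,0,0,0,0]
  ]
}}

```text
clock: 4.87
ee_pos: [476.9, -195.3, 167.9]
tcp_rot: [-3.141, 0.001, 0.126]
wrist_force: [0.8, -0.1, 0.6]
finger_gap: 1.001
grasp_force: 0.0
```

>>> {"fn": "send_rows", "kwargs": {
  "motion": [
    [0,0,20,0,0,0,0],
    [0,0,50,0,0,0,0],
    [0,0,80,0,0,0,0],
    [0,0,80,0,0,0,0],
    [0,0,80,0,0,0,0],
    [0,0,80,0,0,0,0]
  ]
}}

```text
clock: 5.37
ee_pos: [478.9, -194.2, 90.4]
tcp_rot: [3.141, -0.001, 0.126]
wrist_force: [-0.5, -0.8, 0.7]
finger_gap: 1.002
grasp_force: 0.0
```

```bash
python3 - <<'E'
from h import *
for n in("side","top"): cv2.imwrite(f"pics/{n}2.png",cv2.cvtColor(imaging.grab_frame(n),cv2.COLOR_RGB2BGR))
a=cv2.imread('pics/side2.png')[150:270,290:410];b=cv2.imread('pics/top2.png')[160:280,320:440]
i=np.hstack([cv2.resize(k,None,fx=3.3,fy=3.3,interpolation=2) for k in(a,b)]);cv2.imwrite('pics/c2.png',i)
s=robot.state();print(s['joints'].round(2),s['ee_pos'])
print(proj('side',[s['ee_pos']]),proj('top',[s['ee_pos']]))
E
```

```text
[-0.54  0.33 -0.35  0.89  0.    2.47] [ 479.32078491 -194.39320603   90.81377763]
[[351.06691384 196.2098183 ]] [[385.6472005  245.77949496]]
```

View pics/c2.png

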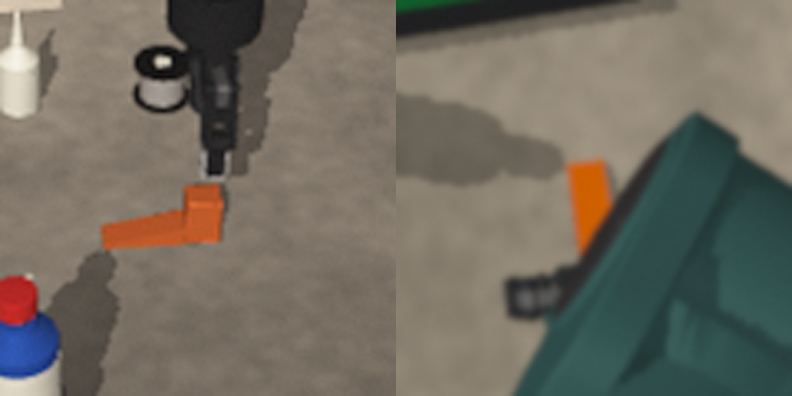

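The side half shows the open fingers directly over the orange block, with the spool well clear behind. Lower and grip.

>>> {"fn": "send_rows", "kwargs": {
  "motion": [
    [0,0,20,0,0,0,0],
    [0,0,45,0,0,0,0],
    [0,0,65,0,0,0,0],
    [0,0,80,0,0,0,0],
    [0,0,80,0,0,0,0],
    [0,0,80,0,0,0,0]
  ]
}}

```text
clock: 5.97
ee_pos: [478.8, -194.2, 10.0]
tcp_rot: [3.141, -0.0, 0.126]
wrist_force: [0.4, 0.6, 0.5]
finger_gap: 0.999
grasp_force: 0.0
```

>>> {"fn": "send_rows", "kwargs": {
  "motion": [
    [0,0,0,0,0,0,0.4],
    [0,0,0,0,0,0,0.6],
    [0,0,0,0,0,0,1],
    [0,0,0,0,0,0,1],
    [0,0,0,0,0,0,1],
    [0,0,0,0,0,0,1],
    [0,0,0,0,0,0,1],
    [0,0,0,0,0,0,1]
  ],
  "squeeze": 30
}}

```text
clock: 6.63
ee_pos: [478.7, -194.3, 9.8]
tcp_rot: [3.141, -0.001, 0.126]
wrist_force: [-1.7, 0.7, 7.6]
finger_gap: 0.302
grasp_force: 30.2
```

```bash
python3 - <<'E'
from h import *
for n in("side","top"): cv2.imwrite(f"pics/{n}3.png",cv2.cvtColor(imaging.grab_frame(n),cv2.COLOR_RGB2BGR))
a=cv2.imread('pics/side3.png')[170:270,300:400];b=cv2.imread('pics/top3.png')[120:260,330:430]
i=np.hstack([cv2.resize(a,(560,560),interpolation=2),cv2.resize(b,(0,0),fx=2,fy=4,interpolation=2)[:560]]);cv2.imwrite('pics/c3.png',i)
s=robot.state();print(s['ee_pos'],s['wrist_force'],s['grasp_force'],s['finger_gap'])
E
```

```text
[ 478.69254504 -194.2997714     9.82074673] [-0.96488051  0.9666624   7.58020796] 30.2281191945076 0.30142848740495193
```

View pics/c3.png

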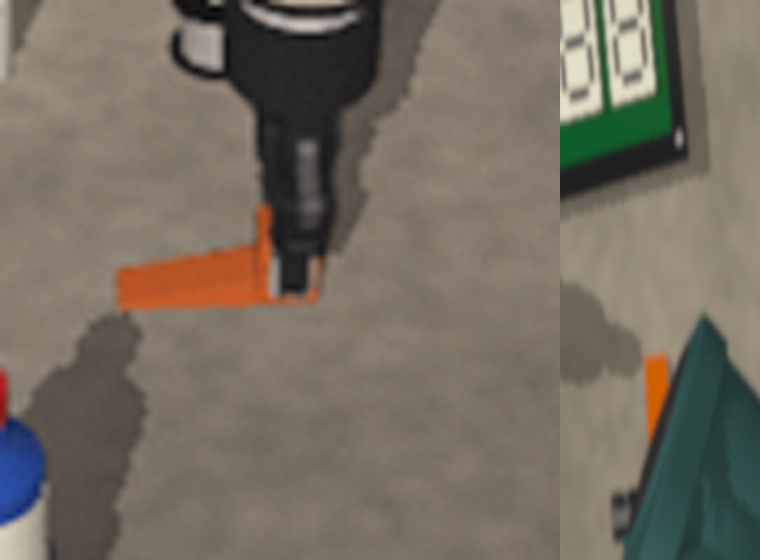

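The side half shows the pads on the block with the wedge flat on the bench. I'll align with the panel's yaw, then slide.

>>> {"fn": "send_rows", "kwargs": {
  "motion": [
    [0,0,0,0,0,-0.03,1],
    [0,0,0,0,0,-0.06,1],
    [0,0,0,0,0,-0.06,1]
  ]
}}

```text
clock: 6.98
ee_pos: [478.9, -194.4, 9.8]
tcp_rot: [3.141, -0.001, 0.188]
wrist_force: [0.5, -0.4, 6.1]
finger_gap: 0.302
grasp_force: 30.0
```

>>> {"fn": "send_rows", "kwargs": {
  "motion": [
    [8,0,0,0,0,0,1],
    [20,0,0,0,0,0,1],
    [35,0,0,0,0,0,1],
    [50,0,0,0,0,0,1],
    [65,0,0,0,0,0,1],
    [75,0,0,0,0,0,1],
    [80,0,0,0,0,0,1],
    [80,0,0,0,0,0,1]
  ]
}}

```text
clock: 7.65
ee_pos: [558.4, -179.4, 9.8]
tcp_rot: [3.141, -0.001, 0.186]
wrist_force: [2.8, 0.0, 3.7]
finger_gap: 0.303
grasp_force: 29.9
```

```bash
python3 - <<'E'
from h import *
for n in("side","top"): cv2.imwrite(f"pics/{n}4.png",cv2.cvtColor(imaging.grab_frame(n),cv2.COLOR_RGB2BGR))
a=cv2.imread('pics/side4.png')[190:270,270:370];b=cv2.imread('pics/top4.png')[140:220,330:430]
i=np.vstack([cv2.resize(k,None,fx=3.7,fy=3.7,interpolation=2) for k in(a,b)]);i=np.hstack([cv2.resize(k,(400,320),interpolation=2) for k in(a,b)]);cv2.imwrite('pics/c4.png',i)
s=robot.state();print(s['ee_pos'],s['wrist_force'],s['tcp_rot'],s['finger_gap'])
E
```

```text
[ 558.12328075 -179.4471104     9.84034441] [3.02692257 1.07875121 4.45908557] [ 3.14087622e+00 -1.72532793e-03  1.86169132e-01] 0.302294306191062
```

View pics/c4.png

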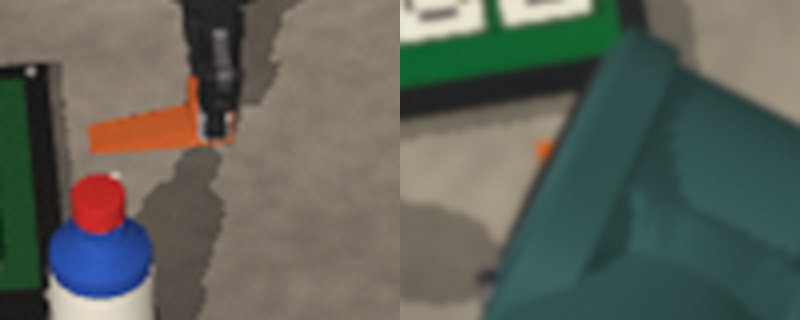

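The side half shows the wedge tip about 9 px (~24 mm) short of the cover's front edge, aligned with the mouth. I'll keep sliding, slowly.

>>> {"fn": "send_rows", "kwargs": {
  "motion": [
    [8,0,0,0,0,0,1],
    [16,0,0,0,0,0,1],
    [24,0,0,0,0,0,1],
    [30,0,0,0,0,0,1],
    [34,0,0,0,0,0,1],
    [34,0,0,0,0,0,1]
  ]
}}

```text
clock: 8.25
ee_pos: [591.0, -173.2, 9.8]
tcp_rot: [3.141, -0.0, 0.186]
wrist_force: [-0.1, 0.7, 6.0]
finger_gap: 0.303
grasp_force: 30.3
```

>>> {"fn": "send_rows", "kwargs": {
  "motion": [
    [2,0,0,0,0,0,1],
    [4,0,0,0,0,0,1],
    [4,0,0,0,0,0,1]
  ]
}}

```text
clock: 8.5
ee_pos: [594.3, -172.5, 9.8]
tcp_rot: [3.141, 0.0, 0.186]
wrist_force: [-2.8, -0.9, 8.6]
finger_gap: 0.297
grasp_force: 30.6
```

>>> {"fn": "send_rows", "kwargs": {
  "motion": [
    [2,0,0,0,0,0,1],
    [4,0,0,0,0,0,1],
    [4,0,0,0,0,0,1]
  ]
}}

```text
clock: 8.75
ee_pos: [598.2, -171.8, 9.8]
tcp_rot: [3.141, 0.0, 0.186]
wrist_force: [-4.0, -0.2, 9.9]
finger_gap: 0.299
grasp_force: 30.6
```

>>> {"fn": "send_rows", "kwargs": {
  "motion": [
    [2,0,0,0,0,0,1],
    [4,0,0,0,0,0,1],
    [4,0,0,0,0,0,1]
  ]
}}

```text
clock: 9.0
ee_pos: [602.1, -171.1, 9.8]
tcp_rot: [3.141, 0.0, 0.186]
wrist_force: [-4.0, -0.9, 9.1]
finger_gap: 0.303
grasp_force: 30.6
```

>>> {"fn": "send_rows", "kwargs": {
  "motion": [
    [2,0,0,0,0,0,1],
    [4,0,0,0,0,0,1],
    [4,0,0,0,0,0,1]
  ]
}}

```text
clock: 9.25
ee_pos: [605.0, -170.5, 9.8]
tcp_rot: [3.141, 0.002, 0.185]
wrist_force: [-10.4, -2.4, 13.7]
finger_gap: 0.3
grasp_force: 30.9
```

The force jumps at TCP x≈604, which is the wedge meeting the edge, as predicted. It needs about 20 mm more.

>>> {"fn": "send_rows", "kwargs": {
  "motion": [
    [2,0,0,0,0,0,1],
    [4,0,0,0,0,0,1],
    [4,0,0,0,0,0,1]
  ],
  "squeeze": 45
}}

```text
clock: 9.5
ee_pos: [608.8, -169.7, 9.9]
tcp_rot: [3.141, 0.002, 0.185]
wrist_force: [-11.2, -2.3, 14.8]
finger_gap: 0.297
grasp_force: 43.8
```

>>> {"fn": "send_rows", "kwargs": {
  "motion": [
    [2,0,0,0,0,0,1],
    [4,0,0,0,0,0,1],
    [4,0,0,0,0,0,1]
  ]
}}

```text
clock: 9.75
ee_pos: [612.7, -169.0, 9.9]
tcp_rot: [3.141, 0.003, 0.185]
wrist_force: [-12.4, -2.5, 13.6]
finger_gap: 0.294
grasp_force: 43.8
```

```bash
python3 - <<'E'
from h import *
for n in("side","top"): cv2.imwrite(f"pics/{n}5.png",cv2.cvtColor(imaging.grab_frame(n),cv2.COLOR_RGB2BGR))
a=cv2.imread('pics/side5.png')[195:275,250:350];b=cv2.imread('pics/side5.png')[195:285,210:310]
i=np.hstack([cv2.resize(a,(400,320),interpolation=2),cv2.resize(b,(400,320),interpolation=2)]);cv2.imwrite('pics/c5.png',i)
s=robot.state();print(s['ee_pos'],s['wrist_force'],s['tcp_rot'],s['finger_gap'])
E
```

```text
[ 612.74041712 -168.95380359    9.84033549] [-10.96836659  -2.1739679   14.58114414] [3.14112994e+00 2.27254955e-03 1.85153202e-01] 0.2963443411920687
```

View pics/c5.png

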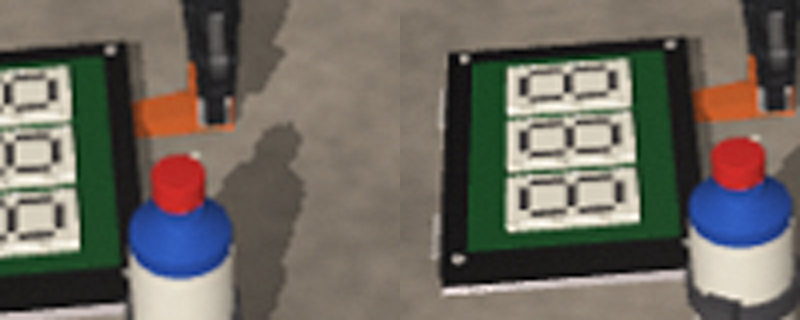

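The nose is under the front edge, with about 40 mm of slope still visible between the block and the edge. That fits a tip about 29 mm under. About 10 mm more.

>>> {"fn": "send_rows", "kwargs": {
  "motion": [
    [2,0,0,0,0,0,1],
    [4,0,0,0,0,0,1],
    [6,0,0,0,0,0,1],
    [6,0,0,0,0,0,1]
  ]
}}

```text
clock: 10.18
ee_pos: [618.6, -167.9, 9.9]
tcp_rot: [3.141, 0.003, 0.185]
wrist_force: [-11.4, -2.9, 15.3]
finger_gap: 0.3
grasp_force: 43.8
```

>>> {"fn": "send_rows", "kwargs": {
  "motion": [
    [2,0,0,0,0,0,1],
    [4,0,0,0,0,0,1],
    [4,0,0,0,0,0,1],
    [4,0,0,0,0,0,1],
    [4,0,0,0,0,0,1],
    [4,0,0,0,0,0,1]
  ]
}}

```text
clock: 10.68
ee_pos: [622.6, -167.1, 9.9]
tcp_rot: [3.141, 0.002, 0.185]
wrist_force: [-10.9, -2.1, 14.6]
finger_gap: 0.297
grasp_force: 43.7
```

```bash
python3 - <<'E'
from h import *
for n in("side",): cv2.imwrite(f"pics/{n}6.png",cv2.cvtColor(imaging.grab_frame(n),cv2.COLOR_RGB2BGR))
# pixel shift of cover front strip (right-edge region) and whole picture vs shut
a,b=[cv2.cvtColor(cv2.imread(f'pics/side{k}.png'),cv2.COLOR_BGR2GRAY).astype(np.float32) for k in(0,6)]
for x,y,w,h in((255,205,18,60),(235,205,20,65),(222,205,14,65)):
    print(cv2.phaseCorrelate(a[y:y+h,x:x+w],b[y:y+h,x:x+w],cv2.createHanningWindow((w,h),5)))
print(proj('side',[[660,-100,24],[660,-100,28]]))
s=robot.state();print(s['ee_pos'],s['wrist_force'],s['tcp_rot'],s['grasp_force'])
crop('pics/side6.png',210,190,160,110,5,'pics/c6.png')
E
```

```text
((-0.500928696546703, -0.6513746454312255), 1.004971531143895)
((-0.16634299488420545, -0.45227886288989083), 1.0080739657084148)
((0.13702443889407423, -0.1778451537362571), 0.9088468419180976)
[[281.76498857 234.44691142]
 [281.70593667 233.35034908]]
[ 622.57781434 -167.14458399    9.84339315] [-10.30885425  -2.3693562   13.82176737] [3.14111987e+00 2.19587594e-03 1.85169931e-01] 43.71038317680359
```

View pics/c6.png

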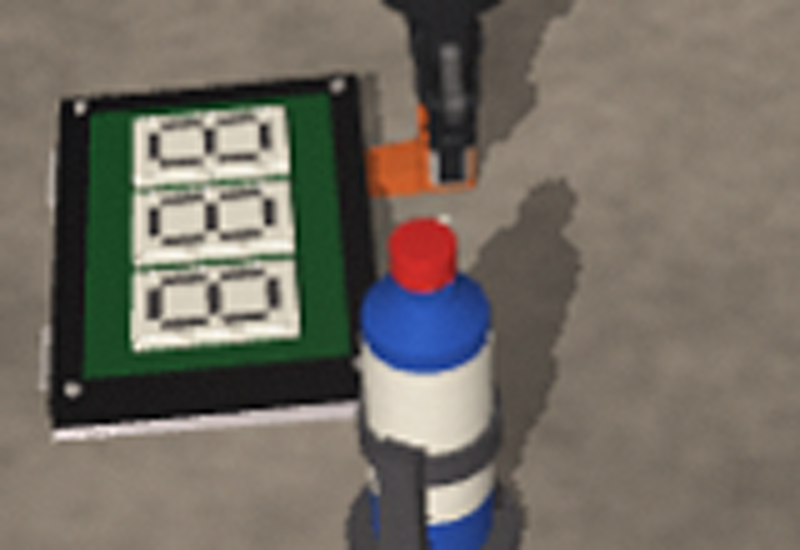

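The cover's front strip has risen by about 0.65 px, or 3–4 mm at the lip. The wedge is flat and held, with the fingers clear of the cover and the cap up. Handing in.

```bash
python3 -c "
from plant import workorder
print(workorder.close_job())"
```

```text
the job is handed in; nothing more can be done
None
```

The job is handed in, though no verdict came back: I pressed the cap down to its stop and let it come back up, then slid the wedge under the front edge until it was raised about 3–4 mm by camera and arm position, and I finished still gripping the wedge with the fingers clear of the cover.

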